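# Bring the press lever off its rack and hold it over the spindle

### The job

The heavy-ended steel lever of the small nipping press hangs by the square bore of its hub on the peg of the wooden lever rack. Grip the lever at its balance point, lift it up off the peg, and finish while holding it still, upright way up and level above the press, with the bore centred about 30 mm above the top of the square spindle and turned so that its square lines up with the spindle's (any of the four ways). Do not let the lever touch the press, do not put it down or let go, and leave the other things on the bench where they are.

Things in the scene. Friction and masses are not known exactly. Their poses are not given: they have to be found in the camera images.
- lever: Steel lever, 0.4 to 0.7 kg. Origin: centre of the bore at the hub's underside; x along the arm from hub to knob, z up. Square hub 44 x 44 x 28 mm with a 20 mm square bore through along z, sides along x and y. Arm 14 mm wide (y), 16 mm high (z 6 to 22 mm), from x = 22 to 191 mm. Upright wooden knob, 28 mm across, at x = 178 mm, its top at z = 74 mm.
- lever_balance (a point): The lever's balance point: on the arm's centre line, half-way up the arm, 55 mm from the bore's axis towards the knob and 14 mm above the hub's underside. Axes as the lever's. While it hangs, there is free space over 35 mm on both sides of the arm here and 50 mm below it.
- lever_bore (a point): Centre of the lever's square bore at the hub's underside. Axes as the lever's.
- rack: Fixed lever rack: wooden board 240 x 80 x 18 mm. Origin on the bench under the hanging lever's balance point; x from peg to fork. At x = -55 mm a pillar 36 mm across carries the hub 70 mm above the bench; from it a 12 mm round peg rises through the bore. At x = +90 mm an open-topped fork carries the arm's underside at 76 mm; prongs end at 90 mm.
- rack_peg_tip (a point): Top of the rack's peg, 112 mm above the bench, 14 mm above the hub's top when the lever hangs there.
- press: Small green nipping press, fixed to the bench: base 150 (x) x 200 (y) mm, two columns, a crosshead 200 mm long along y and 46 mm wide whose top is 168 mm above the bench (nuts on it to 180 mm). Origin on the bench under the spindle, z up.
- press_spindle_tip (a point): Centre of the top of the upright steel spindle in the middle of the press, 214 mm above the bench: a 15 mm square bar showing 34 mm above its collar, its sides parallel to the press's x and y. Axes as the press's.
- ink_tin: Closed ink tin, 56 mm across, 50 mm tall. A loose bystander; its origin lies at the underside.
- tape_roll: Roll of card tape lying flat, 60 mm across, 24 mm tall. A loose bystander; its origin lies at the underside.
- eraser: White eraser, 55 x 22 x 14 mm. A loose bystander; its origin lies at the underside.
- varnish_jar: Closed jar, 64 mm across, 85 mm tall. A loose bystander; its origin lies at the underside.
- ink_roller: Ink roller: rubber drum 40 mm across and 100 mm long (origin below its middle), wooden handle reaching 130 mm along its -x. A loose bystander; its origin lies at the underside.
- palette_knife: Palette knife lying flat, 220 mm long along its x. A loose bystander; its origin lies at the underside.
- wood_block: Bare wood printing block, 100 x 70 x 23 mm. A loose bystander; its origin lies at the underside.
Things that resemble listed ones, but are neither listed nor needed, are in the scene too. What is shaped like the lever but turquoise or yellow is not meant.

How it is judged:
By the outcome, as a careful person would: the job done as asked, in the order asked, and still so for the second after the job is handed in, while the arm keeps its last pose, push and grip.
It also fails if it takes over 45 s, if anything falls off the work surface, if the arm or the gripper's body presses on something with over 40 N, if the wrist force passes 120 N, or if a joint passes its speed limit or range.

### The arm

A 6-joint arm with a two-finger parallel gripper is mounted at the origin on the work surface. World frame = base frame: x ahead of the robot, y to its left, z up, the work surface at z = 0. Lengths are in m, angles in rad, forces in N, time in s.
With the tool pointing down it reaches from about 0.275 to 0.825 m from the base axis. Payload 4.9 kg.
Tool frame: the origin (TCP) lies midway between the tips of the shut fingers; the grasp point (between the pads) lies 19 mm behind it (bot.grip_depth is the distance from the TCP to the grasp point, in m); z points along the fingers, y is the line along which they close (so a half turn about z gives the same grasp; the last joint's range is limited). The gripper opens to 85 mm and grips with 20 to 120 N. Pads are 22 mm wide; open, the fingers measure 114 mm over their backs; the gripper's body (76 mm by 85 mm) begins 54 mm behind the grasp point. The pads swing forward as they close: fully open they stand 13 mm farther back than shut.
Start: joints at [1.072, 0.326, -0.193, 1.052, 0, 1.437], TCP at [0.196, 0.514, 0.194] pointing down, gripper open.
Joint ranges: [-2.65, 2.65], [-0.97, 1.79], [-1.3, 1.35], [-1.93, 2.1], [-1.47, 1.37], [-3.14, 3.14]. Speed limits (rad/s): [2.57, 2.57, 3.14, 3.14, 3.14, 3.14].

### API

Orientations are given as a unit quaternion [w, x, y, z].
In Python, from cell import bot gives the robot as it stands. Calls block until the motion is done:
- bot.move_pose(position, orientation): joint-space move of the TCP to a pose.
- bot.move_linear(position, speed=0.15, rotation=None, until_force=None): straight line of the TCP; rotation=None keeps the orientation; speed is the mean speed in m/s. With until_force (N) it stops when the force on the tool has changed by that much, and returns True; else False.
- bot.goto_joints(angles): joint-space move.
- bot.set_gripper(opening, grasp_force=None): opening from 0.0 (shut) to 1.0 (fully open); grasp_force is the grip in N (None keeps the last); returns when the fingers have stopped.
- bot.wait(seconds).
- bot.solve_ik(position, orientation): joint angles nearest the present ones, or None.
- bot.camera(name): name is "scene" or "side" or "wrist"; returns the picture (400x640x3 uint8, red, green, blue); there is no depth.
- bot.calibration(name): a dict with "mtx" (3x3 intrinsics, pixels), "k1" (the pictures are not rectified: a ray, as slopes to the right and down, at radius r is drawn at 1 + k1 r^2 times it, then the intrinsics apply), "extrinsics" (4x4, takes a point from world to camera coordinates); the wrist camera has in their place "hand_eye" (4x4, takes a point from camera to tool coordinates, whose origin is the TCP and whose axes are the flange's). Camera axes: x right, y down, z forward; pixel columns grow to the right and rows downward; lengths in m; the calibration is good to about 2 mm. A picture is of the moment at which its call begins: read the wrist's pose just before it. calibration takes no time and is no camera call.
A pose or a line that the arm cannot do raises bot.PlanningError and nothing moves.
- bot.close_job(): hands the job in; it is judged then, once.
Trained networks look in the newest picture that a camera, given by its name, has taken for a name from the list of things; names that differ only in an ending like _2 or _b are one class to them, and where a whole thing is asked for, a point or a joint stands for the part that bears it (a point fixed in the world has none). Each returns a list of dicts, best first, with "confidence" (0 to 1); they miss things now and then, are a little off and sometimes report something else, mostly with a low value. They report only what shows in the picture. A call takes as long as a camera call. They do not tell look-alikes from the thing itself.
- bot.search_frame(camera, thing): "bbox" ([left, top, width, height] in pixels, round what is visible of it).
Readings, each from a call of its own:
- bot.read_clock(): time.
- bot.read_joint_positions(): joint angles.
- bot.read_joint_vel(): joint speeds.
- bot.read_joint_efforts(): joint torques, N m.
- bot.read_position(): TCP position.
- bot.read_tool_rot(): TCP orientation.
- bot.read_ft_force(): force on the tool from outside, world axes, zero at the start.
- bot.read_moment(): the same for the moment, N m.
- bot.read_gripper_width(): opening from 0.0 (shut) to 1.0 (fully open).
- bot.read_finger_force(): force on a finger pad.
Only numpy, scipy, OpenCV 4.12 (cv2) and the standard library are available. Lean on these libraries where they do the work, as an engineer would, in place of code of your own. Each camera call takes 0.05 s, during which the arm holds its last target. There are 200 camera calls.

## Working session

There is one attempt and no reset: what is moved stays moved. The work goes in short steps, each a Python script; the robot and the scene stay as the last script left them, time stands still between calls to the robot, and variables do not carry over. Pictures are saved under pics/ and viewed, at most 14 in all, crops included, and the job is handed in when it is done.

```bash
mkdir -p pics; ls
python3 - <<'E'
from cell import bot
import cv2,numpy as np
for c in ("scene","side"):
    im=bot.camera(c); cv2.imwrite(f"pics/{c}0.png",im[:,:,::-1])
    for t in ("lever","rack","press","lever_bore","press_spindle_tip","rack_peg_tip","lever_balance"):
        print(c,t,[(np.round(d["bbox"]).tolist(),round(d["confidence"],2)) for d in bot.search_frame(c,t)])
    k=bot.calibration(c); print(k["mtx"].tolist(),k["k1"],np.round(k["extrinsics"],4).tolist())
print(bot.calibration("wrist"),bot.read_clock(),bot.read_tool_rot())
E
```

```text
pics
scene lever [([326.0, 142.0, 58.0, 16.0], 0.98), ([365.0, 178.0, 65.0, 37.0], 0.81), ([216.0, 187.0, 26.0, 56.0], 0.68)]
scene rack [([170.0, 272.0, 35.0, 48.0], 0.63), ([359.0, 192.0, 70.0, 40.0], 0.58)]
scene press [([242.0, 231.0, 73.0, 63.0], 0.89)]
scene lever_bore [([369.0, 181.0, 64.0, 34.0], 0.87), ([219.0, 190.0, 22.0, 54.0], 0.83), ([331.0, 142.0, 52.0, 20.0], 0.71)]
scene press_spindle_tip [([244.0, 230.0, 68.0, 67.0], 0.6)]
scene rack_peg_tip [([358.0, 187.0, 75.0, 47.0], 0.84)]
scene lever_balance [([370.0, 182.0, 61.0, 32.0], 0.72), ([217.0, 188.0, 27.0, 53.0], 0.63), ([327.0, 141.0, 56.0, 20.0], 0.58)]
[[427.9582563287957, 0.0, 320.94679864148384], [0.0, 427.9582563287957, 195.59215135245333], [0.0, 0.0, 1.0]] -0.11604565841529636 [[0.53, 0.8479, 0.0136, -0.1966], [0.685, -0.4186, -0.5963, -0.194], [-0.4999, 0.3254, -0.8026, 1.721], [0.0, 0.0, 0.0, 1.0]]
side lever [([223.0, 232.0, 46.0, 16.0], 0.94), ([256.0, 283.0, 90.0, 40.0], 0.89)]
side rack [([216.0, 230.0, 66.0, 39.0], 0.76), ([304.0, 145.0, 70.0, 69.0], 0.52)]
side press [([303.0, 142.0, 71.0, 75.0], 0.75)
[... 544 characters left out ...]
, 0.3812, -0.8725, 0.2512], [0.5888, -0.6444, -0.4879, 1.2136], [0.0, 0.0, 0.0, 1.0]]
{'mtx': array([[354.07596482,   0.        , 320.02821677],
       [  0.        , 354.07596482, 196.24674856],
       [  0.        ,   0.        ,   1.        ]]), 'k1': 0.006504589997349551, 'hand_eye': array([[-3.79227154e-04, -9.61177219e-01, -2.75931531e-01,
         7.06840291e-02],
       [ 9.99999800e-01, -2.25045046e-04, -5.90432367e-04,
        -1.21201970e-03],
       [ 5.05413117e-04, -2.75931700e-01,  9.61177113e-01,
        -1.80310533e-01],
       [ 0.00000000e+00,  0.00000000e+00,  0.00000000e+00,
         1.00000000e+00]])} 0.8 [-3.63589425e-06  1.81378477e-01  9.83413366e-01  1.14974653e-05]
```

View pics/scene0.png

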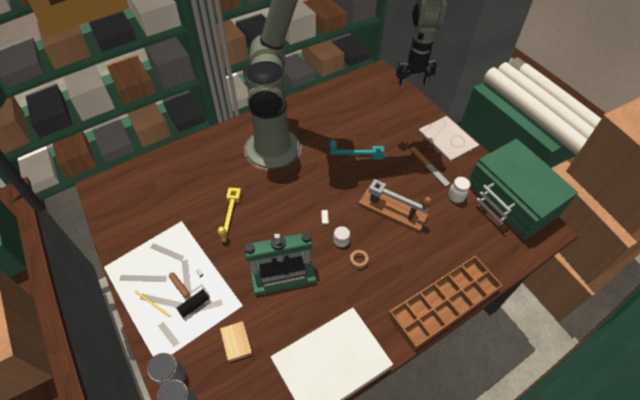

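View pics/side0.png

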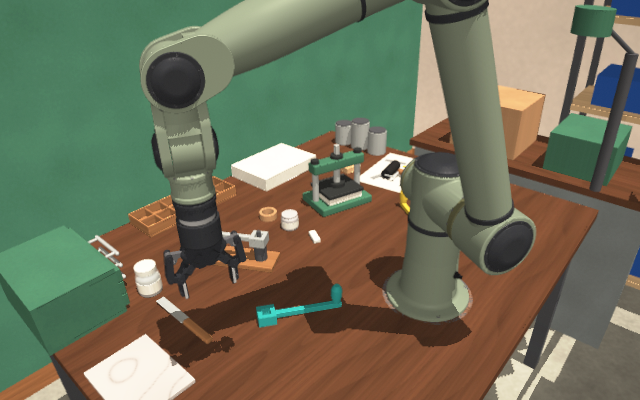

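Candidates for the lever are steel on the rack at scene (395,195), turquoise at (357,151) and yellow at (230,213). The steel one on the rack fits the description. The spindle is at scene (277,237). Next I localise both roughly and look at them from near with the wrist camera.

```bash
cat > h.py <<'E'
from cell import bot
import cv2,numpy as np
from scipy.spatial.transform import Rotation as R
def cam(c):
    k=bot.calibration(c)
    if c=="wrist":
        q=bot.read_tool_rot(); T=np.eye(4); T[:3,:3]=R.from_quat(q,scalar_first=True).as_matrix(); T[:3,3]=bot.read_position()
        W=T@k["hand_eye"]
    else: W=np.linalg.inv(k["extrinsics"])
    return k["mtx"],np.array([k["k1"],0,0,0,0.]),W
def atz(px,z,C):
    M,D,W=C; u=cv2.undistortPoints(np.array([[px]],float),M,D)[0,0]
    d=W[:3,:3]@[u[0],u[1],1]; return W[:3,3]+d*(z-W[2,3])/d[2]
def proj(P,C):
    M,D,W=C; E=np.linalg.inv(W); return cv2.projectPoints(np.atleast_2d(np.array(P,float)),cv2.Rodrigues(E[:3,:3])[0],E[:3,3],M,D)[0][:,0]
def down(yaw): # tool x axis at world angle yaw, z down
    c,s=np.cos(yaw),np.sin(yaw)
    return R.from_matrix(np.array([[c,s,0],[s,-c,0],[0,0,-1]])).as_quat(scalar_first=True)
def snap(c,name):
    C=cam(c); im=bot.camera(c); cv2.imwrite(f"pics/{name}.png",im[:,:,::-1]); np.savez(f"pics/{name}.npz",M=C[0],D=C[1],W=C[2]); return C
def load(name):
    f=np.load(f"pics/{name}.npz"); return f["M"],f["D"],f["W"]
E
python3 - <<'E'
from h import *
C=cam("scene")
peg=atz((377,184),.112,C); knob=atz((428,199),.144,C); sp=atz((277,236),.214,C)
print(peg,knob,np.linalg.norm((knob-peg)[:2]),sp)
y=np.arctan2(*(knob-peg)[1::-1]); b=peg+.055*np.r_[np.cos(y),np.sin(y),0]
print("yaw",y,b)
a=peg[:2]-C[2][:2,3]
for z,yaws in((.33,(y,y+np.pi)),(.33,(y+1.57,y-1.57))):
  for w in yaws:
    # camera sits at tool x +0.07, looks back -x : put tcp so that centre of view lands at lever mid
    print(w,bot.solve_ik([b[0],b[1],z],down(w)), bot.solve_ik([sp[0],sp[1],z+.1],down(w)))
for n,zz in(("side",0),):
  C2=cam(n); print(proj([peg,knob,sp],C2))
E
```

```text
[0.43582293 0.18570052 0.112     ] [0.59277939 0.27459001 0.144     ] 0.18037924308136888 [ 0.49745346 -0.23132401  0.214     ]
yaw 0.5152957770652928 [0.48368102 0.2128041  0.112     ]
0.5152957770652928 [0.27474378 0.23415398 0.02654639 1.36318874 0.         2.90104066] [-0.5698346   0.29743141  0.36052497  1.63388988  0.          2.05646227]
3.656888430655086 [ 0.27474378  0.23415398  0.02654639  1.36318874  0.         -0.240552  ] [-0.5698346   0.29743141  0.36052497  1.63388988  0.         -1.08513038]
2.085295777065293 [0.27474378 0.23415398 0.02654639 1.36318874 0.         1.33104066] [-0.5698346   0.29743141  0.36052497  1.63388988  0.          0.48646227]
-1.0547042229347072 [ 0.27474378  0.23415398  0.02654639  1.36318874  0.         -1.81214465] [-0.5698346   0.29743141  0.36052497  1.63388988  0.         -2.65672303]
[[258.15000959 229.56196544]
 [196.79272806 214.15686045]
 [335.59627839 144.21266788]]
```

Run:
```python
from h import *
sp=[.497,-.231]; b=[.484,.213]; y=.5153
bot.move_pose([b[0],b[1],.33],down(y+np.pi)); bot.wait(.3)
snap("wrist","w_lev")
for t in("lever","lever_bore","rack_peg_tip"): print(t,[(np.round(d["bbox"]).tolist(),round(d["confidence"],2)) for d in bot.search_frame("wrist",t)])
bot.move_pose([sp[0],sp[1],.42],down(np.pi)); bot.wait(.3)
snap("wrist","w_pr")
for t in("press","press_spindle_tip"): print(t,[(np.round(d["bbox"]).tolist(),round(d["confidence"],2)) for d in bot.search_frame("wrist",t)])
print(bot.read_clock())
print(proj([[*sp,.214]],load("w_pr")),proj([[.4358,.1857,.112],[.5928,.2746,.144]],load("w_lev")))
```

```text
lever [([303.0, 89.0, 42.0, 190.0], 0.94), ([470.0, 0.0, 50.0, 59.0], 0.66), ([186.0, 1.0, 39.0, 20.0], 0.36)]
lever_bore [([306.0, 86.0, 37.0, 189.0], 0.74), ([468.0, 2.0, 56.0, 58.0], 0.66)]
rack_peg_tip [([293.0, 69.0, 61.0, 171.0], 0.65)]
press [([236.0, 74.0, 165.0, 124.0], 0.63)]
press_spindle_tip [([237.0, 74.0, 162.0, 124.0], 0.82)]
5.0167
[[320.42827531 161.45652165]] [[319.88131541 109.98830401]
 [319.79227176 272.96895127]]
```

View pics/w_lev.png

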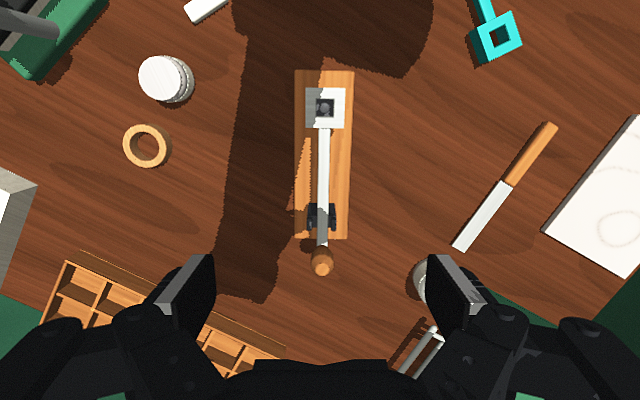

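View pics/w_pr.png

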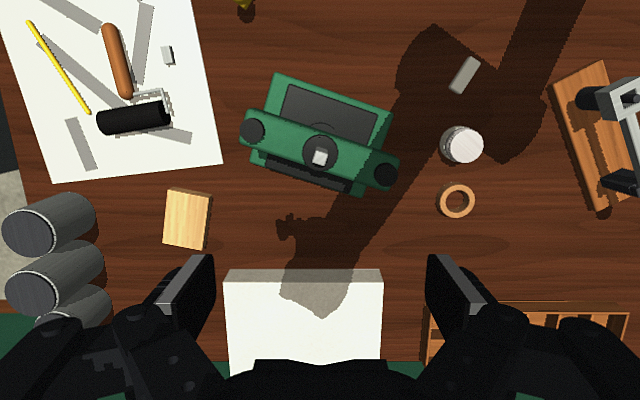

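The lever view shows the steel grey lever on the rack, with its hub at (324,107), peg tip at about (324,103) and knob at (321,262). Turquoise is at (495,35). In the press view the spindle top is at about (320,157), between nuts at (252,131) and (387,176). I'll take one close crop of both.

Run:
```python
import cv2,numpy as np
a=cv2.imread("pics/w_lev.png")[75:295,280:370]; b=cv2.imread("pics/w_pr.png")[110:200,230:410]
a=cv2.resize(a[:60],None,fx=4,fy=4,interpolation=cv2.INTER_CUBIC); 
a2=cv2.resize(cv2.imread("pics/w_lev.png")[225:295,280:370],None,fx=4,fy=4,interpolation=cv2.INTER_CUBIC)
b=cv2.resize(b,None,fx=4,fy=4,interpolation=cv2.INTER_CUBIC)
out=np.zeros((590,800,3),np.uint8)
c=np.hstack([a[:200],a2[40:240]])
out[:200,:720]=c; out[210:570,:720]=b; cv2.imwrite("pics/crop1.png",out)
```

```text
(no output)
```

View pics/crop1.png

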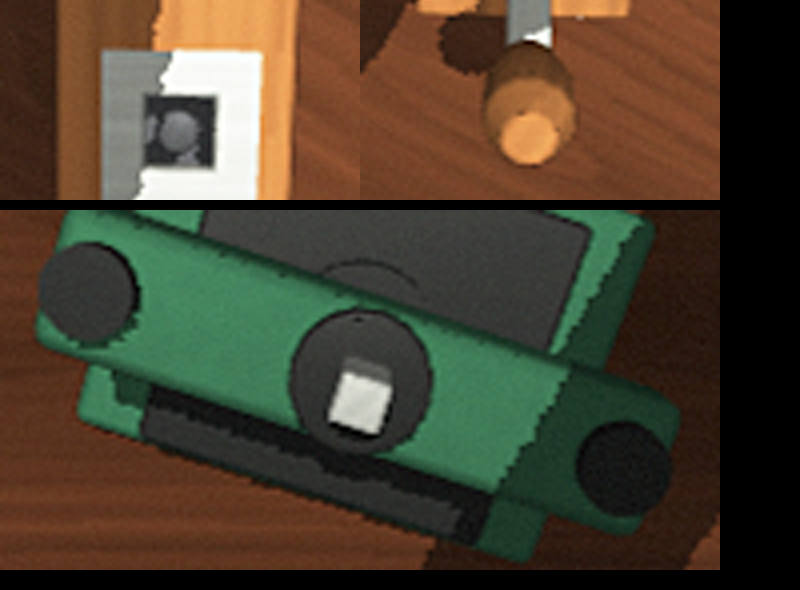

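The crop confirms the steel lever: the bore is at wrist px (324.6,107.5) with the peg in it, and the knob top is at (321.9,269.1). The spindle top is at (319.9,157.6), and the nut tops are at (251.6,130.6) and (385.6,174.1).

Run:
```python
from h import *
L=load("w_lev");P=load("w_pr")
bo=atz((324.6,107.5),.098,L);pg=atz((324.6,107.3),.112,L);kn=atz((321.9,269.1),.144,L)
off=lambda X,Y:(280+X/4-.4,75+Y/4-.4)
tl=atz(off(102,50),.098,L);tr=atz(off(262,50),.098,L)
y=np.arctan2(*(kn-bo)[1::-1]);print("bore",bo,pg,"knob",kn,np.linalg.norm((kn-bo)[:2]),"yaw",y,"hub edge",np.linalg.norm(tr-tl),np.arctan2(*(tr-tl)[1::-1]))
sp=atz((319.9,157.6),.214,P);n1=atz((251.6,130.6),.180,P);n2=atz((385.6,174.1),.180,P)
print("sp",sp,"nutmid",(n1+n2)/2,"axis y",np.arctan2(*(n1-n2)[1::-1]),np.linalg.norm(n1-n2))
oc=lambda X,Y:(230+X/4-.4,110+(Y-210)/4-.4)
c=[atz(oc(*p),.214,P)[:2] for p in((342,371),(392,380),(381,435),(329,423))]
for i in range(4):
    d=c[(i+1)%4]-c[i]; print(np.linalg.norm(d),np.degrees(np.arctan2(d[1],d[0]))%90)
```

```text
bore [0.43128772 0.18926092 0.098     ] [0.43078233 0.18877251 0.112     ] knob [0.58734832 0.27427878 0.144     ] 0.1777159218142547 yaw 0.498822594163374 hub edge 0.04448088001603861 2.086570714250148
sp [ 0.49270705 -0.23158605  0.214     ] nutmid [ 0.49270952 -0.23179718  0.18      ] axis y -1.8852547759676765 0.16800413838356795
0.013907691915659909 79.81227314221027
0.015577653053350017 79.10855616339539
0.014766407611139542 76.87444388270522
0.01485545966171567 75.83405190945868
```

Run:
```python
from h import *
# spindle-square angle check by threshold
g=cv2.imread("pics/w_pr.png")[145:172,305:335]; g=cv2.resize(g,None,fx=8,fy=8,interpolation=cv2.INTER_CUBIC)
m=cv2.inRange(cv2.cvtColor(g,cv2.COLOR_BGR2GRAY),165,255); c,_=cv2.findContours(m,0,2); r=cv2.minAreaRect(max(c,key=cv2.contourArea)); print("minrect",r[0][0]/8+305-.44,r[0][1]/8+145-.44,r[1][0]/8,r[1][1]/8,r[2])
y=.505; bo=np.array([.4313,.1893]); b=bo+.055*np.r_[np.cos(y),np.sin(y)]
q=down(y+np.pi)
bot.set_gripper(.47,grasp_force=90)
bot.move_pose([*b,.33],q)
bot.move_linear([*b,.16],speed=.15)
bot.wait(.2)
snap("wrist","w_near")
hit=bot.move_linear([*b,.065],speed=.06,until_force=8)
print("hit",hit,bot.read_position(),bot.read_ft_force(),bot.read_gripper_width(),bot.read_clock())
```

```text
minrect 319.69905906677246 157.68779235839844 12.358901023864746 12.26678466796875 17.94940185546875
hit False [0.47974047 0.21601381 0.06536005] [-0.16281215 -0.92907552 -0.84795749] 0.4717615378567362 10.4583
```

View pics/w_near.png

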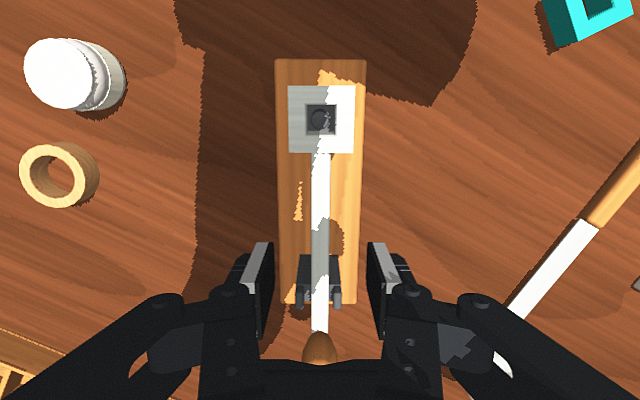

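The near view shows the hub centre at about (321,119) and the arm running straight down between the pads, centred. The spindle angle check agrees with the nuts (18°). Next: grip, lift and check.

Run:
```python
from h import *
N=load("w_near"); print("bore near",atz((321.3,119.3),.098,N))
bot.set_gripper(0,grasp_force=90)
print("w",bot.read_gripper_width()*85,bot.read_finger_force(),bot.read_ft_force())
p=bot.read_position(); 
bot.move_linear([p[0],p[1],p[2]+.03],speed=.06); print(bot.read_ft_force(),bot.read_moment())
bot.move_linear([p[0],p[1],p[2]+.24],speed=.15); bot.wait(.3)
print(bot.read_ft_force(),bot.read_moment(),bot.read_gripper_width()*85,bot.read_clock())
snap("wrist","w_lift"); bot.camera("side")
cv2.imwrite("pics/s_lift.png",bot.camera("side")[:,:,::-1])
```

```text
bore near [0.43120428 0.18965884 0.098     ]
w 0.13261859106771096 0.0 [-0.21550193 -0.16574073  0.29501454]
[ 0.16219679  0.68101203 -0.13212329] [-0.00531798  0.02190229  0.00316642]
[-0.30806796 -0.26133761 -0.42420876] [-0.02005898  0.02518217 -0.03139565] 0.17063266964385976 13.425
```

View pics/w_lift.png

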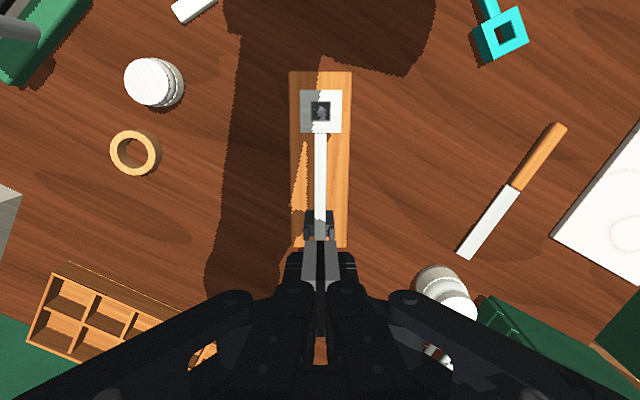

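View pics/s_lift.png

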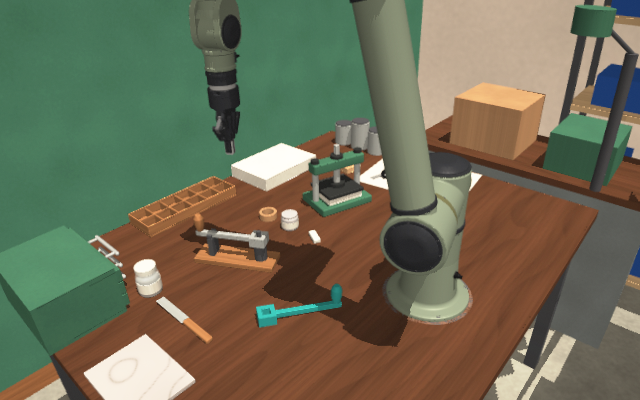

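The gripper closed on nothing and the lever is still on the rack, with its bore at wrist px (320,111). I'll check TCP and height consistency against the pictures.

Run:
```python
from h import *
p=bot.read_position(); print(p,bot.read_gripper_width(),bot.read_finger_force())
S=cam("side"); y=.505; b=np.array([.4313,.1893]); u=np.r_[np.cos(y),np.sin(y)]
print("tcp side",proj([p],S))
L=lambda x,z:[*(b+u*x),z]
for n,x,z in(("pegtip",0,.112),("arm mid top",.055,.092),("knob top",.178,.144),("board origin",.055,.018),("hub bottom outer",-.022,.07)): print(n,proj([L(x,z)],S).round(0).tolist(),proj([L(x,z)],load("w_lift")).round(0).tolist())
print("tcp wrist",proj([p],load("w_lift")))
im=cv2.imread("pics/s_lift.png")
a=cv2.resize(im[205:275,185:285],None,fx=5,fy=5,interpolation=cv2.INTER_CUBIC)
a2=cv2.resize(im[95:165,200:258],None,fx=5,fy=5,interpolation=cv2.INTER_CUBIC)
cv2.imwrite("pics/crop2.png",np.hstack([a,a2]))
```

```text
[0.47944031 0.21588776 0.30492199] -0.0003009130478135212 0.0
tcp side [[231.88074053 166.49689452]]
pegtip [[258.0, 231.0]] [[320.0, 112.0]]
arm mid top [[240.0, 235.0]] [[320.0, 161.0]]
knob top [[198.0, 215.0]] [[320.0, 283.0]]
board origin [[243.0, 256.0]] [[320.0, 151.0]]
hub bottom outer [[267.0, 244.0]] [[320.0, 90.0]]
tcp wrist [[320.66225731 231.35606913]]
```

View pics/crop2.png

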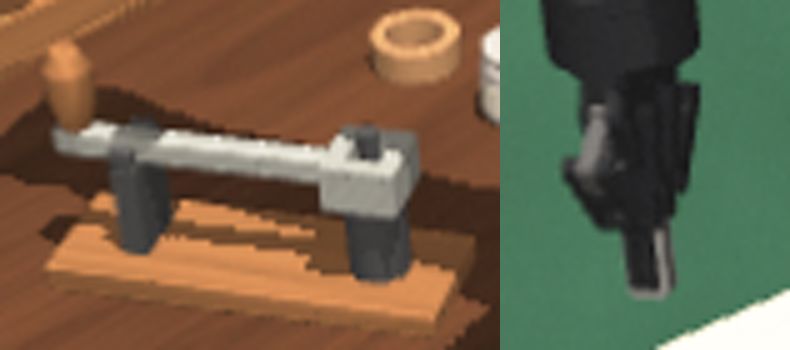

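The lever predictions match the side view (peg tip at (258,231)), but the fingertips show at (230,154.5) instead of the predicted TCP at (232,166.5). The real tips are therefore about 25 mm short of the reported TCP. I'll quantify that.

Run:
```python
from h import *
p=bot.read_position(); S=cam("side")
snap("scene","sc_lift"); C=cam("scene")
for d in (0,.02,.025,.03,.035): print(d,proj([p+[0,0,d]],S)[0],proj([p+[0,0,d]],load("w_lift"))[0],proj([p+[0,0,d]],C)[0])
im=cv2.imread("pics/sc_lift.png"); u,v=proj([p],C)[0].astype(int)
A=cv2.resize(im[v-45:v+25,u-35:u+35],None,fx=5,fy=5,interpolation=cv2.INTER_CUBIC)
w=cv2.imread("pics/w_lift.png")[200:290,280:370]; W=cv2.resize(w,(350,350),interpolation=cv2.INTER_CUBIC)
print(u,v); cv2.imwrite("pics/crop3.png",np.hstack([A,W]))
```

```text
0 [231.88074053 166.49689452] [320.66225731 231.35606913] [400.67292204 150.70550207]
0.02 [231.01699797 159.49707078] [320.73360094 246.47025378] [401.72338663 146.23313994]
0.025 [230.79942722 157.73002405] [320.75398173 250.78750273] [401.98961092 145.09838456]
0.03 [230.58120044 155.95608659] [320.77556012 255.35823033] [402.25729897 143.95685603]
0.035 [230.36231669 154.1752312 ] [320.79844502 260.20546795] [402.52646116 142.80849993]
400 150
```

View pics/crop3.png

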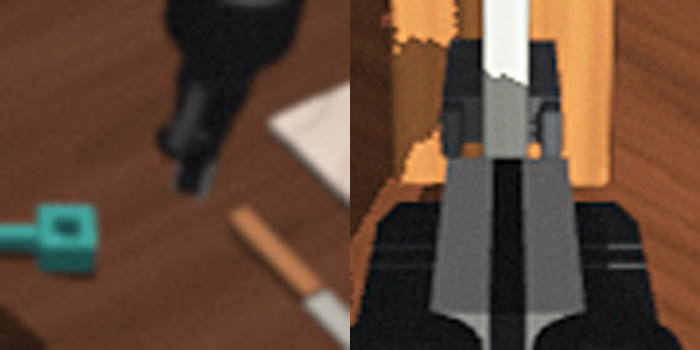

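The scene tip at (403.4,143.4) and the side tip at 154.5 both put the fingertips about 32 mm above the reported TCP, so the first closing passed just over the arm. I'll regrasp about 32 mm lower; even if that estimate were wrong, the fingers would stay clear of the board. Then verify before lifting.

Run:
```python
from h import *
y=.505; bo=np.array([.4312,.1895]); b=bo+.055*np.r_[np.cos(y),np.sin(y)]
bot.set_gripper(.47,grasp_force=90)
bot.move_linear([*b,.10],speed=.2)
print("hit",bot.move_linear([*b,.034],speed=.06,until_force=8),bot.read_position(),bot.read_ft_force())
bot.set_gripper(0,grasp_force=90)
w=bot.read_gripper_width()*85; print("w",w,bot.read_finger_force(),bot.read_ft_force(),bot.read_clock())
if w>5:
    p=bot.read_position()
    bot.move_linear([p[0],p[1],p[2]+.02],speed=.05); print(bot.read_ft_force(),bot.read_moment())
    bot.move_linear([p[0],p[1],p[2]+.07],speed=.1); bot.wait(.2)
    print(bot.read_ft_force(),bot.read_moment(),bot.read_gripper_width()*85,bot.read_clock())
    snap("wrist","w_l2"); snap("side","s_l2"); snap("scene","sc_l2")
    im=cv2.imread("pics/s_l2.png")[120:270,150:310]; w=cv2.imread("pics/w_l2.png")[40:290,240:400]
    cv2.imwrite("pics/crop4.png",np.hstack([cv2.resize(im,(480,450)),cv2.resize(w,(288,450))]))
```

```text
hit False [0.47972968 0.21623898 0.03439798] [ 0.06374196 -1.11010593  0.49365235]
w 12.032597689711476 88.49034190177917 [-0.65066125 -0.57629794  6.29004057] 16.875
[-0.45675466 -0.42699779 -6.09710347] [0.06264646 0.04021647 0.00251916]
[-0.67102254 -0.51291085 -6.95081808] [-0.05330967 -0.02723735 -0.00413819] 12.028324528966966 18.2917
```

View pics/crop4.png

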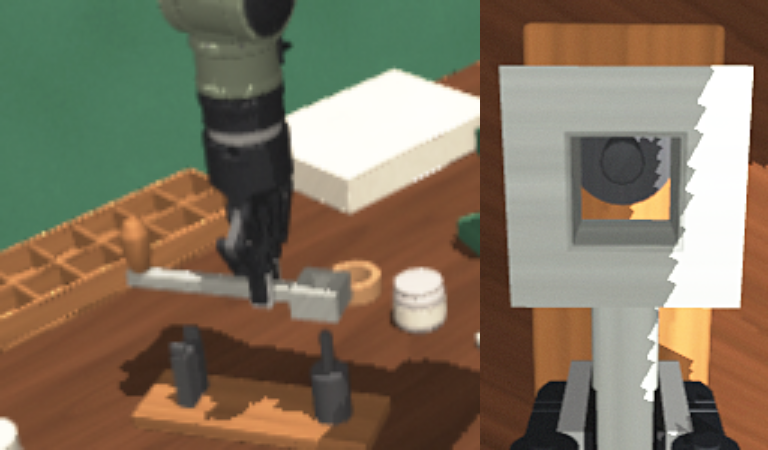

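The lever is off the peg: side view shows it hanging level in the fingers above rack and peg, 12 mm between the pads, about 0.69 kg. The wrist shows the hub top corners sharply, so I can measure the lever in the tool frame by PnP.

```bash
cat > pnp.py <<'E'
from h import *
def lever_in_tool(img,guess):
    """guess: pixel corners hub TL,TR,BR,BL then bore same"""
    M,D,_=load(img); g=cv2.imread(f"pics/{img}.png",0)
    c=cv2.cornerSubPix(g,np.float32(guess).reshape(-1,1,2),(4,4),(-1,-1),(3,40,.01))[:,0]
    # image up = tool +x = lever -x (yaw differs by pi); image right = tool +y = lever +y (z flipped)
    o=np.array([[-1,-1],[-1,1],[1,1],[1,-1]],float)
    obj=np.vstack([np.c_[o*.022,[.028]*4],np.c_[o*.010,[.028]*4]])
    ok,r,t=cv2.solvePnP(obj,c.astype(float),M,D)
    e=np.linalg.norm(cv2.projectPoints(obj,r,t,M,D)[0][:,0]-c,axis=1)
    T=np.eye(4);T[:3,:3]=cv2.Rodrigues(r)[0];T[:3,3]=t[:,0]
    return bot.calibration("wrist")["hand_eye"]@T,c,e
E
python3 - <<'E'
from pnp import *
G=[((x-480)/1.8+240,y/1.8+40) for x,y in((499,67),(754,66),(739,306),(511,307),(566,133),(686,132),(683,248),(571,247))]
T,c,e=lever_in_tool("w_l2",G); print(np.c_[np.array(G),c,e].round(1))
print(T.round(4)); np.save("T.npy",T)
# ideal: diag(-1,1,-1); gripper point
print("balance in tool",(T@[.055,0,.014,1])[:3])
A=T[:3,:3]@np.diag([-1,1,-1.]); print("tilt xyz deg",R.from_matrix(A).as_rotvec(degrees=True))
tw=np.eye(4);tw[:3,:3]=R.from_quat(bot.read_tool_rot(),scalar_first=True).as_matrix();tw[:3,3]=bot.read_position()
Lw=tw@T;print("bore world",Lw[:3,3],"zaxis",Lw[:3,2],"xaxis",Lw[:3,0])
for n in("s_l2","sc_l2"): print(n,"knob/bore-top pred",proj([(Lw@[.178,0,.074,1])[:3],(Lw@[0,0,.028,1])[:3]],load(n)).round(1).tolist())
for n in("side",): print([d["bbox"] for d in bot.search_frame(n,"lever")])
E
```

```text
[[2.506e+02 7.720e+01 2.500e+02 7.610e+01 1.200e+00]
 [3.922e+02 7.670e+01 3.914e+02 7.640e+01 1.200e+00]
 [3.839e+02 2.100e+02 3.841e+02 2.105e+02 6.000e-01]
 [2.572e+02 2.106e+02 2.570e+02 2.102e+02 6.000e-01]
 [2.878e+02 1.139e+02 2.875e+02 1.136e+02 2.200e+00]
 [3.544e+02 1.133e+02 3.544e+02 1.133e+02 2.900e+00]
 [3.528e+02 1.778e+02 3.493e+02 1.745e+02 1.600e+00]
 [2.906e+02 1.772e+02 2.906e+02 1.759e+02 2.000e-01]]
[[-9.999e-01 -2.000e-03  1.400e-02  5.490e-02]
 [-2.000e-03  1.000e+00  3.600e-03 -3.000e-04]
 [-1.400e-02  3.600e-03 -9.999e-01 -3.610e-02]
 [ 0.000e+00  0.000e+00  0.000e+00  1.000e+00]]
balance in tool [ 6.64009199e-05 -3.33469865e-04 -5.08773238e-02]
tilt xyz deg [ 0.20615445 -0.8029926   0.11589454]
bore world [0.43156417 0.18918283 0.14034872] zaxis [-0.01317448 -0.00334603  0.99990761] xaxis [0.87606452 0.4820144  0.01315574]
s_l2 knob/bore-top pred [[194.1, 192.4], [256.6, 213.3]]
sc_l2 knob/bore-top pred [[431.6, 184.1], [379.0, 172.3]]
[[255.6, 282.1, 89.8, 43.5], [190.8, 193.1, 75.5, 34.2], [306.3, 145.1, 66.7, 73.8]]
```

PnP puts the bore 54.9 mm ahead of the TCP axis and 36 mm above the reported TCP. It agrees with the rack height and with the side view (knob at (195,192) against 194,192 predicted), and the lever is level within 1°. Next I carry it over the press and check from above.

Run:
```python
from h import *
sp=np.array([.4927,-.2317]); y=np.radians(-18); t=sp+.0549*np.r_[np.cos(y),np.sin(y)]; q=down(y+np.pi)
p=bot.read_position(); bot.move_linear([p[0],p[1],.32],speed=.25)
bot.move_pose([*t,.32],q)
bot.move_linear([*t,.235],speed=.12); bot.wait(.3)
print(bot.read_position(),bot.read_ft_force(),bot.read_moment(),bot.read_gripper_width()*85,bot.read_clock())
snap("wrist","w_p1"); snap("side","s_p1"); snap("scene","sc_p1")
w=cv2.imread("pics/w_p1.png")[50:250,220:420]; s=cv2.imread("pics/s_p1.png")[90:190,270:390]; c=cv2.imread("pics/sc_p1.png")[170:270,230:350]
cv2.imwrite("pics/crop5.png",np.hstack([cv2.resize(w,(500,500),interpolation=cv2.INTER_CUBIC),cv2.resize(np.vstack([s,c]),(300,500),interpolation=cv2.INTER_CUBIC)]))
```

```text
[ 0.5451745  -0.24883904  0.23559626] [ 0.14035569 -0.40446323 -6.5764142 ] [ 0.02223128  0.01017106 -0.00246275] 11.767193784621211 22.375
```

View pics/crop5.png

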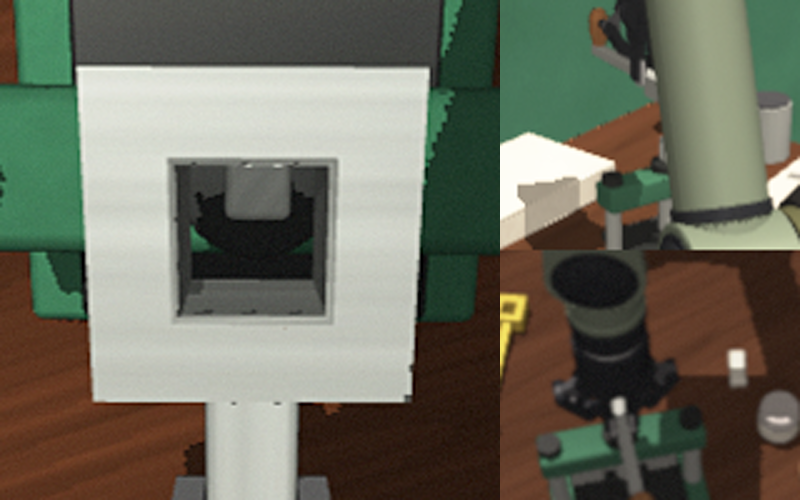

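The spindle top shows through the bore, with its bottom edge at wrist px (310,138)–(336.4,138) parallel to the hub edges and the bore centre at column 321. I'll compute the residual offset.

Run:
```python
from pnp import *
f=lambda x,y:(x/2.5+220-.3,y/2.5+50-.3)
G=[f(*a) for a in((77,67),(430,67),(411,402),(94,401),(168,159),(337,159),(334,321),(174,322))]
T,c,e=lever_in_tool("w_p1",G); print(e.round(1),T[:3,3],R.from_matrix(T[:3,:3]@np.diag([-1,1,-1.])).as_rotvec(degrees=True))
tw=np.eye(4);tw[:3,:3]=R.from_quat(bot.read_tool_rot(),scalar_first=True).as_matrix();tw[:3,3]=bot.read_position()
Lw=tw@T; print("bore",Lw[:3,3],"yaw",np.degrees(np.arctan2(Lw[1,0],Lw[0,0])),"z",Lw[:3,2])
W=load("w_p1"); inv=np.linalg.inv(Lw); inv[:3,:3]
for px in((227,219),(291,219)):
    P=atz(f(*px),.214,W); d=P-Lw[:3,3]; y=np.radians(-18)
    print(P, "in press-aligned frame from bore: x %.4f y %.4f"%(d[0]*np.cos(y)+d[1]*np.sin(y),-d[0]*np.sin(y)+d[1]*np.cos(y)))
```

```text
[1.5 1.  0.9 0.8 2.6 2.9 0.3 1. ] [ 0.05493602 -0.00189808 -0.03629504] [1.52249774 0.98365477 0.29317751]
bore [ 0.49212851 -0.23356841  0.27144682] yaw -18.310220607966812 z [0.02434291 0.02003252 0.99950294]
[ 0.4979424  -0.24052137  0.214     ] in press-aligned frame from bore: x 0.0077 y -0.0048
[ 0.50242443 -0.2267433   0.214     ] in press-aligned frame from bore: x 0.0077 y 0.0097
```

Fore-aft is on (edge at 7.7 mm against 7.5), and sideways the bore is about 1.3–2 mm off. I correct that, come down to 30 mm clearance and check.

Run:
```python
from h import *
sp=np.array([.4927,-.2317]); y=np.radians(-18); u=np.r_[np.cos(y),np.sin(y)]; v=np.r_[-u[1],u[0]]
t=sp+.0549*u+.0014*v
bot.move_linear([*t,.208],speed=.03,until_force=10); bot.wait(.6)
print(bot.read_position(),bot.read_ft_force(),bot.read_gripper_width()*85,np.abs(bot.read_joint_vel()).max(),bot.read_clock())
snap("wrist","w_p2")
w=cv2.imread("pics/w_p2.png")[50:250,220:420]
cv2.imwrite("pics/crop6.png",cv2.resize(w,(500,500),interpolation=cv2.INTER_CUBIC))
# expected spindle top corners / bore underside corners for a perfect pose
W=load("w_p2"); k=[(-1,-1),(-1,1),(1,1),(1,-1)]
for h,z in((.0075,.214),(.010,.272)): print(z,((proj([[*(t-.0549*u+h*a*u+h*b*v),z] for a,b in k],W)-[220,50])*2.5).round(0).tolist())
```

```text
[ 0.54535761 -0.24734552  0.20802071] [ 1.45461703 -0.18422447 -5.58763062] 12.12134365364235 0.001674856431197226 24.175
0.214 [[218.0, 157.0], [296.0, 157.0], [295.0, 235.0], [218.0, 235.0]]
0.272 [[182.0, 159.0], [338.0, 159.0], [334.0, 312.0], [185.0, 312.0]]
```

View pics/crop6.png

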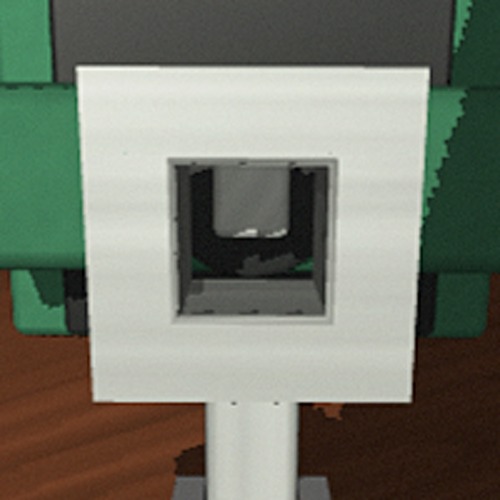

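The spindle sits centred in the bore: both at crop column 252.5, bottom edge at 237 against 235 expected, edges parallel. The arm is still, so I hand in.

```bash
python3 -c "
from cell import bot
print(bot.close_job())"
```

```text
the job is handed in; nothing more can be done
None
```

I handed the job in at about 24 s with the steel lever held level and still, its bore about 30 mm above the spindle, centred to about 0.5 mm by the last wrist picture and lined up; the first grasp closed on nothing and I regripped 31 mm lower.

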